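Find the rack bay that takes the parts tray

TASK

Slide the loose parts tray across the mat, cam lock end first, into the one bay of the three-bay wardrobe rack whose runners let it in, and leave it fully home against the bay's back. The runners are hidden, so find the right bay by trying and feeling: if the tray stops short, do not force it but draw it back out and try another bay. Keep the tray down on the mat all the time and leave the wrench, cup, hex key set and turntable where they are.

Things in the scene. Friction and masses are not known exactly. Their poses are not given: they have to be found in the camera images.
- tray: Open white plastic parts tray, loose, 150 mm long (its y) by 70 wide (x) by 40 high, about 0.35 kg, centre of mass 14 mm behind (-y of) the origin, walls 5 mm, floor 4 mm. Origin: centre of its underside. Its +y end (front) holds fixed-in cam locks and long dowels. Starts with +y within 0.4 rad of world +y. Slides at 2 to 6 N; must not get over 80 N from the fingers.
- tray_well (a point): Floor centre of the tray's empty finger well, at x 0, y -23.5, z 4 mm in the tray. The well is open at the top, 60 mm wide (x), 45 mm long (y -46 to -1 mm) and 36 mm deep, between two 4 mm cross walls of full tray height. Pushing on its front cross wall or hooking its rear one slides the tray.
- tray_nose (a point): Middle of the tray's front (cam lock, +y) end at its underside, 75 mm in front of the tray's origin.
- rack: Low white rack fixed on the mat, 300 mm wide (x), 75 deep (y), 66 high; three equal bays side by side open to its -y side. Origin: on its underside, 40 mm behind the front face; y points inwards. Bay centres at x = -96, 0, +96 mm. Closed back, inner face at y = +25: a tray that is home has its front there and 85 mm of its rear sticks out. No floor: the tray slides on the mat.
- bay0 (a point): Bottom middle of the mouth of the rack's bay at its x = -96 mm, on the front face. Each mouth is 84 mm wide, 54 high; bays are 65 mm deep under a 12 mm top board. In one bay, hidden runners narrow it to 77 mm from 28 mm inside on (tapered lead-in from 10 mm inside): the tray goes home. In the other two, square-ended runners leave 62 mm: the tray stops rigidly 28 mm in.
- bay1 (a point): The same for the middle bay, at the rack's x = 0. Which of the three bays is the wide one changes from time to time; they look alike from above.
- bay2 (a point): The same for the bay at the rack's x = +96 mm.
- turntable: White plastic lazy Susan, 200 mm across, 50 mm high, with sorted cam locks and dowels. Origin: centre of its underside. Bystander, to stay put.
- wrench: Stainless steel wrench, 180 mm long along its x axis, lying on the mat; origin under it. Bystander, to stay put.
- cup: Glass cup, 72 mm across the mouth, 95 mm high, origin at the centre of its underside. Bystander, to stay upright and put.
- hexset: Blue hex key set in a fold-out holder, 105 mm long (y), 30 mm wide, 18 mm high, one key folded out to its +x; origin: centre of the holder's underside. Bystander, to stay put. (The grey rubber mat that everything stands on is 4 mm thick, its top at z = 4 mm.)

How it is judged:
By the outcome, as a careful person would: the job done as asked, in the order asked, and still so for the second after the job is handed in, with the robot touching nothing.
It also fails if it takes over 72 s, if anything falls off the work surface, if the arm or the gripper's body presses on something with over 40 N, if the wrist force passes 120 N, or if a joint passes its speed limit or range.

ROBOT

A 7-joint arm with a two-finger parallel gripper is mounted at the origin on the work surface. World frame = base frame: x ahead of the robot, y to its left, z up, the work surface at z = 0. Lengths are in m, angles in rad, forces in N, time in s.
With the tool pointing down it reaches from about 0.425 to 0.875 m from the base axis. Payload 4.7 kg.
Tool frame: the origin (TCP) lies at the very end of the fingers, on their centre line; the grasp point (between the pads) lies 19 mm behind it (grip_point_offset is the distance from the TCP to the grasp point, in m); x points along the fingers, z is the direction in which the jaws open and shut, and the axes are right-handed (so a half turn about x gives the same grasp; the last joint's range is limited). The gripper opens to 87 mm and grips with 3 to 60 N. Pads are 19 mm wide; open, the fingers measure 117 mm over their backs; the gripper's body (75 mm by 190 mm) begins 51 mm behind the grasp point.
Start: joints at [-1.205, 0.321, -0.07, 1.45, 0.023, 1.371, -0.057], TCP at [0.224, 0.61, 0.223] pointing down, gripper open.
Joint ranges: [-2.86, 2.86], [-0.3, 2.09], [-1.38, 1.24], [0.06, 2.45], [-1.56, 4.7], [0.09, 2.05], [-2.69, 2.69]. Speed limits (rad/s): [2.57, 2.57, 3.14, 3.14, 3.14, 3.14, 3.14].

INTERFACE

Orientations are given as a rotation vector (axis times angle).
In Python, from bench import get_state, get_image, calibration, close_job, grip_point_offset gives the robot as it stands.
- The arm moves only by the tool play_rows, never from a script. Its argument "targets" is a list of rows, each an object with "claw": the closure, from 0 (fully open) to 1 (shut); "linear": the shift along the tool's x, y, z as a fraction of full scale, a list of three; "rotation": the turn, a rotation vector about the tool's x, y, z as a fraction of full scale, a list of three. In form: [{"claw": claw, "linear": [x, y, z], "rotation": [wx, wy, wz]}, ...]. A call has 1 to 10 rows; each row shifts and turns the pose as measured when the row begins, along the tool's axes as they then stand; what a row does not reach is not made up. Full scale, the value 1, is 2.5 cm for a shift and 90 degrees for a turn. A row lasts 1/12 s, in which the tool goes at most 41.7 mm and 7.16 degrees, less where a joint would pass 70% of its speed; a pose out of reach is approached as far as the arm can. A call with a number of a shift or a turn outside -1 to 1 is refused whole. A call with a gripper value outside its range is refused whole. The fingers move at their own pace and stop on an object; "newtons" is the grip in N (left out, the last holds). Time passes only in rows, so rows that do not move let the fingers close. It gives the time, the measured TCP pose, the force and the opening at its end, in the units of the state.
- get_state(): the state, without advancing time (a new reading comes with each control period).
- get_image(name): name is "scene" or "top" or "wrist"; returns the picture (480x640x3 uint8, blue, green, red); there is no depth.
- calibration(name): a dict with "fx", "fy", "cx", "cy" (pixels), "rvec" (rotation vector, rad) and "tvec" (3), from world to camera coordinates, as OpenCV has them; the wrist camera has in their place "hand_eye" (4x4, takes a point from camera to tool coordinates, whose origin is the TCP and whose axes are the tool frame's). Camera axes: x right, y down, z forward; pixel columns grow to the right and rows downward; lengths in m; the calibration is good to about 2 mm. The wrist camera is an equidistant fisheye: a pixel r from the principal point sees the ray r / f radians off the axis. A picture is of the moment at which its call begins: read the wrist's pose just before it. calibration takes no time and is no camera call.
- close_job(): hands the job in, once; it reports no verdict.
The state is a dict: "time": time; "joint_positions": joint angles; "qd": joint speeds; "joint_torque": joint torques, N m; "position": TCP position; "tool_rot": TCP orientation; "ft_force": force on the tool from outside, world axes, zero at the start; "torque": the same for the moment, N m; "grip_width": opening from 0.0 (shut) to 1.0 (fully open).
Only numpy, scipy, OpenCV 4.12 (cv2) and the standard library are available. Lean on these libraries where they do the work, as an engineer would, in place of code of your own. Each camera call takes 0.05 s, during which the arm holds its last target. There are 200 camera calls.

## Working session

There is one attempt and no reset: what is moved stays moved. The work goes in short steps, Python scripts to look and compute and a tool call to move; the robot and the scene stay as the last step left them, time stands still between calls to the robot, and variables do not carry over. Pictures are saved under pics/ and viewed, about 8 in all and at most 12, crops included, and the job is handed in when it is done.

Besides the shell and the picture viewer there is one more tool, called after "Emit:" as name([rows], argument=value, ...), one row to a line, values as JSON. play_rows: Moves the arm, as the interface text tells. Shift numbers are shares of 2.5 cm and turn numbers shares of 90 degrees, none past 1 either way. Its arguments: {"type":"object","properties":{"targets":{"type":"array"},"newtons":{"type":"number"}},"required":["targets"]}

```bash
ls; mkdir -p pics; python3 - <<'E'
from bench import *
import cv2
s=get_state();print(s)
for n in("scene","top","wrist"):
    cv2.imwrite(f"pics/{n}0.png",get_image(n));c=calibration(n);print(n,c)
print(grip_point_offset if not callable(grip_point_offset) else grip_point_offset())
E
```

```text
pics
{'time': 0.0, 'joint_positions': array([-1.20491763,  0.3218334 , -0.07009511,  1.45169185,  0.02261299,
        1.37079883, -0.05689779]), 'qd': array([-3.65490903e-04,  9.28096419e-05, -6.76525988e-04, -9.64140657e-04,
        1.18246130e-03,  5.13614210e-04,  1.86641779e-03]), 'joint_torque': array([-1.50081774e-03, -4.91278553e+01, -4.04913062e-01, -3.12542081e+01,
       -6.42033597e-02,  4.34854743e-02,  1.65929691e-04]), 'position': array([0.2238207 , 0.60964897, 0.22144639]), 'tool_rot': array([-0.94751667,  1.35688525,  0.94553193]), 'ft_force': array([-0.36390073, -0.60641843, -0.22416556]), 'torque': array([-0.00861623,  0.014529  ,  0.04138926]), 'grip_width': 1.0001840476244273}
scene {'fx': 456.40931825773123, 'fy': 456.40931825773123, 'cx': 310.9704074567041, 'cy': 241.2720894154353, 'rvec': array([ 1.95532301,  1.13381914, -0.5764294 ]), 'tvec': array([-0.15034552, -0.27508409,  1.42167584])}
top {'fx': 447.09860068442606, 'fy': 447.09860068442606, 'cx': 322.77961749118214, 'cy': 241.9439276125181, 'rvec': array([ 2.16270907, -2.1153139 ,  0.1279643 ]), 'tvec': array([-0.13961013,  0.55682576,  1.00464466])}
wrist {'fx': 371.64829954431775, 'fy': 371.64829954431775, 'cx': 319.63819131943313, 'cy': 244.6627621053407, 'hand_eye': array([[ 1.08675015e-03, -2.74019015e-01,  9.61723660e-01,
        -1.62132445e-01],
       [ 2.10661804e-03, -9.61721467e-01, -2.74020770e-01,
         7.43167551e-02],
       [ 9.99997191e-01,  2.32377652e-03, -4.67897548e-04,
        -8.28443202e-04],
       [ 0.00000000e+00,  0.00000000e+00,  0.00000000e+00,
         1.00000000e+00]])}
0.0187
```

View pics/top0.png

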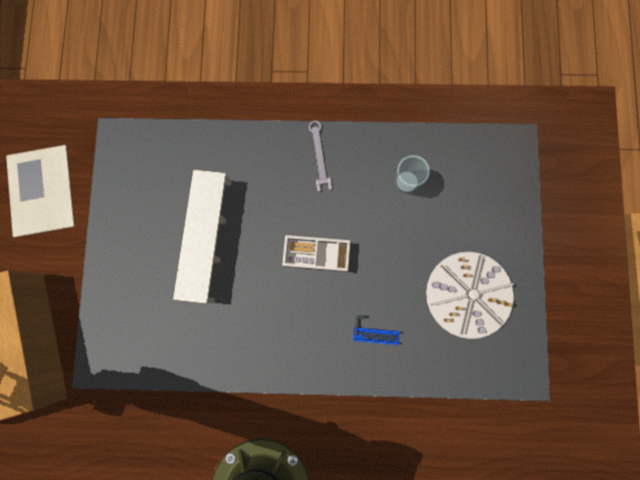

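View pics/scene0.png

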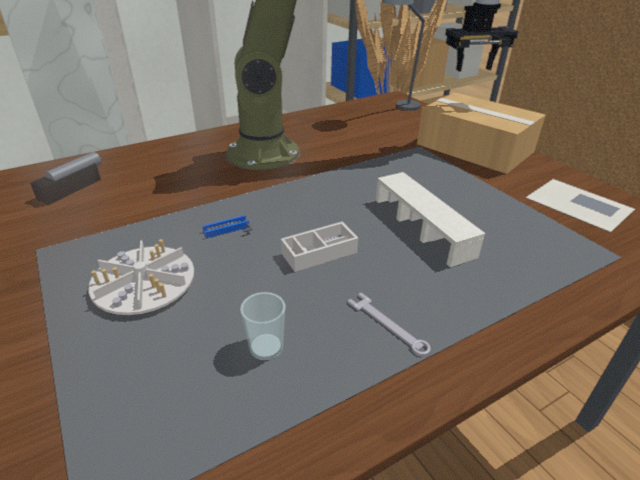

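The top view shows the rack at pixels (175–225, 170–303), its open face to the right (-y). The tray is at (283–350, 236–270) with its cam lock end left (+y). Both views show the bystanders clear of the path. Next I measure the tray and rack corners in both views.

```bash
cat > h.py <<'E'
import numpy as np, cv2
from bench import *
from scipy.spatial.transform import Rotation as R
def cam(n):
    c=calibration(n);K=np.array([[c['fx'],0,c['cx']],[0,c['fy'],c['cy']],[0,0,1]])
    M=cv2.Rodrigues(c['rvec'])[0];return K,M,np.array(c['tvec'])
def ray(n,uv):
    K,M,t=cam(n);o=-M.T@t;d=(M.T@np.linalg.inv(K)@np.c_[np.atleast_2d(uv),np.ones(len(np.atleast_2d(uv)))].T).T
    return o,d
def plane(n,uv,z):
    o,d=ray(n,uv);return o+d*((z-o[2])/d[:,2])[:,None]
def proj(n,P):
    c=calibration(n);K,_,_=cam(n);return cv2.projectPoints(np.float64(P).reshape(-1,1,3),c['rvec'],c['tvec'],K,None)[0][:,0]
def tri(uva,uvb,a="top",b="scene"):
    P=[]
    for n in(a,b):
        K,M,t=cam(n);P.append(K@np.c_[M,t])
    X=cv2.triangulatePoints(P[0],P[1],np.float64(uva).T,np.float64(uvb).T);return (X[:3]/X[3]).T
def blobs(im,roi,vmin=150,smax=60):
    h=cv2.cvtColor(im,cv2.COLOR_BGR2HSV);m=((h[...,2]>vmin)&(h[...,1]<smax)).astype(np.uint8)*255
    k=np.zeros_like(m);x0,y0,x1,y1=roi;k[y0:y1,x0:x1]=m[y0:y1,x0:x1]
    cs,_=cv2.findContours(k,cv2.RETR_EXTERNAL,cv2.CHAIN_APPROX_NONE)
    return [cv2.convexHull(np.vstack([c for c in cs if cv2.contourArea(c)>15]))]
def pose(): 
    s=get_state();return np.array(s['position']),R.from_rotvec(s['tool_rot'])
E
python3 - <<'E'
from h import *
T=cv2.imread('pics/top0.png');S=cv2.imread('pics/scene0.png')
print('cam top',ray('top',[[320,240]])[0],'scene',ray('scene',[[320,240]])[0])
for name,roi,z in(('tray',(275,225,360,280),.044),('rack',(165,160,235,312),.070)):
    h=blobs(T,roi)[0];q=cv2.minAreaRect(h);b=cv2.boxPoints(q);a=cv2.approxPolyDP(h,2.5,True)[:,0]
    print(name,b.round(1).tolist(),a.tolist());w=plane('top',b,z);print(w.round(4),np.linalg.norm(np.diff(w,axis=0),axis=1).round(4))
for name,roi in(('tray',(270,215,370,275)),('rack',(365,165,490,270))):
    h=blobs(S,roi,130)[0];print(name,cv2.approxPolyDP(h,2,True)[:,0].tolist())
print(R.from_rotvec(get_state()['tool_rot']).as_matrix().round(3))
c1=T[150:320,165:370];c2=S[160:280,265:490]
cv2.imwrite('pics/c1.png',cv2.resize(c1,None,fx=3.5,fy=3.5,interpolation=cv2.INTER_CUBIC));cv2.imwrite('pics/c2.png',cv2.resize(c2,None,fx=3.5,fy=3.5,interpolation=cv2.INTER_CUBIC))
E
```

```text
cam top [ 0.41443892 -0.15034668  1.06980982] scene [ 1.21283518 -0.52326655  0.6120949 ]
tray [[281.5, 265.3999938964844], [284.1000061035156, 234.3000030517578], [349.79998779296875, 239.8000030517578], [347.20001220703125, 270.79998779296875]] [[285, 235], [349, 240], [347, 269], [282, 265]]
[[ 0.5024 -0.0335  0.044 ]
 [ 0.5749 -0.0368  0.044 ]
 [ 0.5652 -0.1898  0.044 ]
 [ 0.4931 -0.1849  0.044 ]] [0.0726 0.1532 0.0722]
rack [[172.1999969482422, 299.20001220703125], [191.5, 167.6999969482422], [225.3000030517578, 172.60000610351562], [206.10000610351562, 304.1000061035156]] [[224, 173], [206, 301], [173, 299], [193, 170]]
[[0.4193 0.2052 0.07  ]
 [0.7233 0.1817 0.07  ]
 [0.7128 0.1018 0.07  ]
 [0.4101 0.1285 0.07  ]] [0.305  0.0805 0.3039]
tray [[358, 237], [356, 252], [295, 271], [280, 239], [340, 221]]
rack [[378, 177], [404, 172], [485, 233], [478, 257], [450, 266], [376, 199]]
[[-0.    -0.939  0.345]
 [-0.001  0.345  0.939]
 [-1.    -0.    -0.002]]
```

View pics/c1.png

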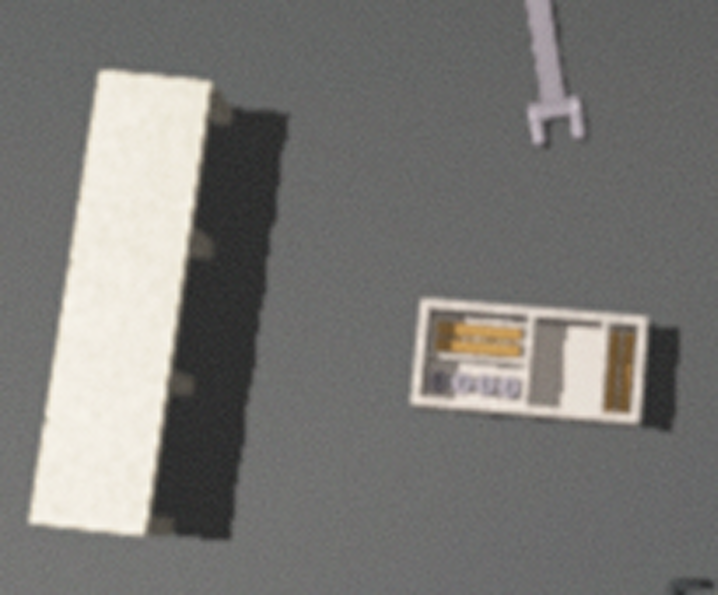

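View pics/c2.png

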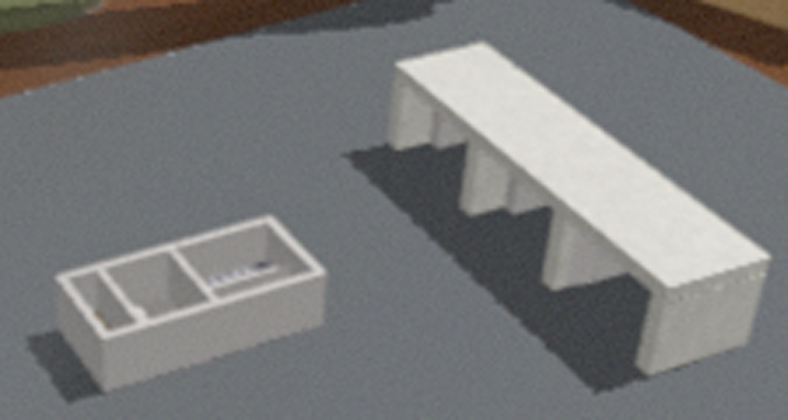

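The crops give clear rim corners. They also suggest a step inside the two near bays and a smooth wall in the far bay, which is only a hint on which to try first. Now I triangulate.

```bash
python3 - <<'E'
from h import *
f=lambda L,o:np.float64(L)/3.5+np.array(o)-0.36
# order: tray [+y far, -y far, -y near, +y near], rack [far back, far front, near front, near back]
t=f([(421,298),(648,318),(641,424),(411,406)],(165,150));ts=f([(325,270),(105,335),(58,277),(272,217)],(265,160))
r=f([(98,70),(212,80),(149,534),(28,524)],(165,150));rs=f([(770,258),(668,288),(397,64),(485,43)],(265,160))
for n,a,b,z in(('tray',t,ts,.044),('rack',r,rs,.07)):
    X=tri(a,b);w=plane('top',a,z)
    print(n,X.round(4).tolist(),'meanz',X[:,2].mean().round(4));print(w.round(4).tolist(),'sides',np.linalg.norm(w-np.roll(w,1,0),axis=1).round(4))
    c=w.mean(0);e=(w[0]-w[1]+w[3]-w[2])[:2];l=(w[0]-w[3]+w[1]-w[2])[:2]
    print('centre',c.round(4),'yaw',np.arctan2(-e[0],e[1]).round(4),np.arctan2(l[1],l[0]).round(4))
S=cv2.imread('pics/scene0.png')[160:265,370:490]
cv2.imwrite('pics/c3.png',cv2.convertScaleAbs(cv2.resize(S,None,fx=6,fy=5.7,interpolation=cv2.INTER_LANCZOS4),alpha=1.5,beta=-60))
E
```

```text
tray [[0.573, -0.0399, 0.0474], [0.5634, -0.1889, 0.0477], [0.4939, -0.1849, 0.0442], [0.5023, -0.0341, 0.0434]] meanz 0.0457
[[0.5739, -0.0389, 0.044], [0.5636, -0.1898, 0.044], [0.4933, -0.1863, 0.044], [0.5018, -0.0349, 0.044]] sides [0.0722 0.1513 0.0704 0.1517]
centre [ 0.5332 -0.1125  0.044 ] yaw -0.0622 -0.0532
rack [[0.7184, 0.1782, 0.0692], [0.7125, 0.1014, 0.071], [0.415, 0.127, 0.0711], [0.4191, 0.2047, 0.0699]] meanz 0.0703
[[0.7187, 0.1786, 0.07], [0.7132, 0.1022, 0.07], [0.4143, 0.1263, 0.07], [0.4189, 0.2042, 0.07]] sides [0.3009 0.0766 0.2998 0.0781]
centre [0.5663 0.1528 0.07  ] yaw -0.0647 -0.0829
```

View pics/c3.png

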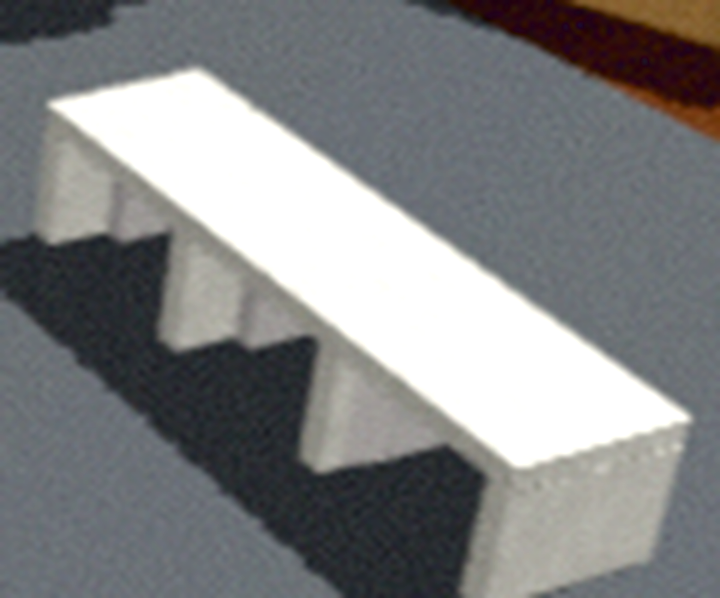

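The measurements agree with the text: tray top is 0.0457 against 0.044 expected, rack top 0.0703 against 0.070, and the sides are right. The enhanced crop shows square steps in the two near bays (crop pixels (115, 210) and (245, 320)) and a smooth wall in the far one, so I try bay2 first. I'll swing over to the tray and pinch it gently across its width.

Emit:
play_rows([
  {"claw": 0,"linear": [0,-1,0],"rotation": [0.0245,0,0]},
  {"claw": 0,"linear": [0,-1,0],"rotation": [0.0245,0,0]},
  {"claw": 0,"linear": [0,-1,0],"rotation": [0.0245,0,0]},
  {"claw": 0,"linear": [0,-1,0],"rotation": [0.0245,0,0]},
  {"claw": 0,"linear": [0,-1,0],"rotation": [0.0245,0,0]},
  {"claw": 0,"linear": [0,-1,0],"rotation": [0.0245,0,0]},
  {"claw": 0,"linear": [0,-1,0],"rotation": [0.0245,0,0]},
  {"claw": 0,"linear": [0,-1,0],"rotation": [0.0245,0,0]},
  {"claw": 0,"linear": [0,-1,0],"rotation": [0.0245,0,0]},
  {"claw": 0,"linear": [0,-1,0],"rotation": [0.0245,0,0]},
])

```text
time: 0.98
position: [0.4464, 0.4767, 0.217]
tool_rot: [-0.641, 1.483, 0.636]
ft_force: [1.3, -0.3, 0.5]
grip_width: 0.997
```

Emit:
play_rows([
  {"claw": 0,"linear": [0,-1,0],"rotation": [0.0245,0,0]},
  {"claw": 0,"linear": [0,-1,0],"rotation": [0.0245,0,0]},
  {"claw": 0,"linear": [0,-1,0],"rotation": [0.0245,0,0]},
  {"claw": 0,"linear": [0,-1,0],"rotation": [0.0245,0,0]},
  {"claw": 0,"linear": [0,-1,0],"rotation": [0.0245,0,0]},
  {"claw": 0,"linear": [0,-1,0],"rotation": [0.0245,0,0]},
  {"claw": 0,"linear": [0,-1,0],"rotation": [0.0245,0,0]},
  {"claw": 0,"linear": [0,-1,0],"rotation": [0.0245,0,0]},
  {"claw": 0,"linear": [0,-1,0],"rotation": [0.0245,0,0]},
  {"claw": 0,"linear": [0,-1,0],"rotation": [0.0245,0,0]},
])

```text
time: 1.82
position: [0.6073, 0.2506, 0.2148]
tool_rot: [-0.313, 1.558, 0.296]
ft_force: [0.7, 0.2, -0.3]
grip_width: 1.004
```

Emit:
play_rows([
  {"claw": 0,"linear": [0,-1,-0.2],"rotation": [0.0245,0,0]},
  {"claw": 0,"linear": [0,-1,-0.2],"rotation": [0.0245,0,0]},
  {"claw": 0,"linear": [0,-1,-0.2],"rotation": [0.0245,0,0]},
  {"claw": 0,"linear": [0,-1,-0.2],"rotation": [0.0245,0,0]},
  {"claw": 0,"linear": [0,-1,-0.2],"rotation": [0.0245,0,0]},
  {"claw": 0,"linear": [0,-1,-0.2],"rotation": [0.0245,0,0]},
  {"claw": 0,"linear": [0,-1,-0.2],"rotation": [0.0245,0,0]},
  {"claw": 0,"linear": [0,-1,-0.2],"rotation": [0.0245,0,0]},
  {"claw": 0,"linear": [0,-1,-0.2],"rotation": [0.0245,0,0]},
  {"claw": 0,"linear": [0,-1,-0.2],"rotation": [0.0245,0,0]},
])

```text
time: 2.65
position: [0.6094, -0.0315, 0.2161]
tool_rot: [0.019, 1.578, -0.047]
ft_force: [0.4, 0.3, 0.4]
grip_width: 1.001
```

```bash
cat > go.py <<'E'
from h import *
import sys
def go(x,y,z,yaw):
    p,r=pose();M=r.as_matrix();d=np.array([x,y,z])-p
    if np.isnan(z): d[2]=0
    # target: tool x down, tool z along (cos yaw, sin yaw)
    c,s=np.cos(yaw),np.sin(yaw);X=np.array([0,0,-1.]);Z=np.array([c,s,0]);T=np.c_[X,np.cross(Z,X),Z]
    rv=R.from_matrix(M.T@T).as_rotvec()
    print('t',round(get_state()['time'],2),'pos',p.round(4),'yaw',np.arctan2(M[1,2],M[0,2]).round(3),'F',get_state()['ft_force'].round(1))
    print('lin(full units)',(M.T@d/.025).round(2),'rot',(rv/(np.pi/2)).round(3))
if __name__=='__main__': go(*map(float,sys.argv[1:5]))
E
python3 go.py 0.532 -0.1325 0.10 -0.057
```

```text
t 2.65 pos [ 0.6094 -0.0315  0.2161] yaw -0.042 F [0.4 0.3 0.4]
lin(full units) [ 4.74 -4.08 -2.89] rot [ 0.009 -0.004  0.012]
```

Emit:
play_rows([
  {"claw": 0,"linear": [0.6,-0.8,-0.58],"rotation": [0.009,-0.004,0.012]},
  {"claw": 0,"linear": [0.6,-0.8,-0.58],"rotation": [0,0,0]},
  {"claw": 0,"linear": [0.6,-0.8,-0.58],"rotation": [0,0,0]},
  {"claw": 0,"linear": [0.6,-0.8,-0.58],"rotation": [0,0,0]},
  {"claw": 0,"linear": [0.6,-0.8,-0.58],"rotation": [0,0,0]},
  {"claw": 0,"linear": [0,0,0],"rotation": [0,0,0]},
])

```text
time: 3.15
position: [0.5241, -0.1486, 0.1396]
tool_rot: [0.063, 1.567, -0.069]
ft_force: [-1.1, -1.6, -0.2]
grip_width: 0.998
```

```bash
python3 go.py 0.532 -0.1325 0.010 -0.057; python3 - <<'E'
from h import *
p,r=pose();im=get_image('wrist')
# predicted tray rim corners (world) into wrist image
c=calibration('wrist');H=c['hand_eye']
yaw=-.057;Rz=R.from_euler('z',yaw).as_matrix()
P=np.array([[.035,.075,.04],[.035,-.075,.04],[-.035,-.075,.04],[-.035,.075,.04]])@Rz.T+[.5332,-.1125,.004]
t=r.inv().apply(P-p);q=(t-H[:3,3])@H[:3,:3]
th=np.arctan2(np.hypot(q[:,0],q[:,1]),q[:,2]);ph=np.arctan2(q[:,1],q[:,0])
uv=np.c_[c['cx']+c['fx']*th*np.cos(ph),c['cy']+c['fy']*th*np.sin(ph)];print(uv.round(1))
for u in uv: cv2.drawMarker(im,tuple(int(v) for v in u.round()),(0,0,255),cv2.MARKER_CROSS,12,1)
cv2.imwrite('pics/w1.png',im)
E
```

```text
t 3.15 pos [ 0.5241 -0.1486  0.1396] yaw -0.084 F [-1.1 -1.6 -0.2]
lin(full units) [5.18 0.68 0.24] rot [-0.017  0.002  0.002]
[[375.7  86.7]
 [375.1 292. ]
 [282.8 294.4]
 [273.3  88.8]]
```

View pics/w1.png

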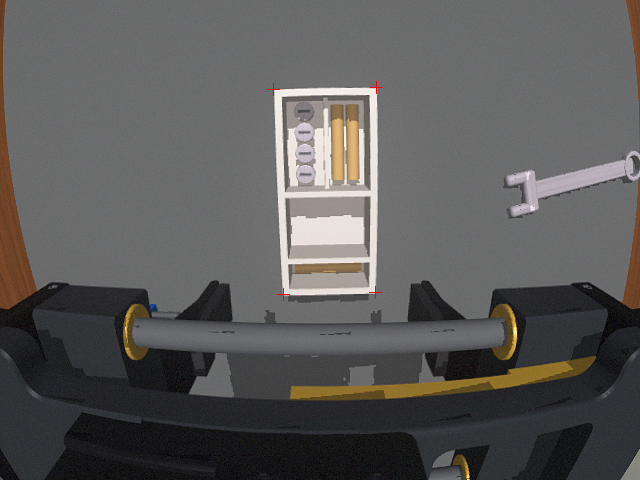

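The wrist view puts the predicted rim corners (e.g. (376, 87) and (283, 294)) right on the tray's corners. I descend around it.

Emit:
play_rows([
  {"claw": 0,"linear": [0.2,0.34,0.12],"rotation": [-0.008,0.001,0.001]},
  {"claw": 0,"linear": [0.2,0.34,0.12],"rotation": [-0.008,0.001,0.001]},
  {"claw": 0,"linear": [0.8,0,0],"rotation": [0,0,0]},
  {"claw": 0,"linear": [0.8,0,0],"rotation": [0,0,0]},
  {"claw": 0,"linear": [0.8,0,0],"rotation": [0,0,0]},
  {"claw": 0,"linear": [0,0,0],"rotation": [0,0,0]},
])

```text
time: 3.7
position: [0.5423, -0.1223, 0.0706]
tool_rot: [0.041, 1.558, -0.034]
ft_force: [-1.0, 0.3, 0.7]
grip_width: 0.998
```

```bash
python3 go.py 0.532 -0.1325 0.010 -0.057
```

```text
t 3.7 pos [ 0.5423 -0.1223  0.0706] yaw -0.048 F [-1.   0.3  0.7]
lin(full units) [ 2.42 -0.44 -0.42] rot [ 0.006  0.008 -0.003]
```

Emit:
play_rows([
  {"claw": 0,"linear": [0,-0.3,-0.3],"rotation": [0.004,0.005,-0.002]},
  {"claw": 0,"linear": [0,0,0],"rotation": [0,0,0]},
  {"claw": 0,"linear": [0,0,0],"rotation": [0,0,0]},
])

```text
time: 3.95
position: [0.5364, -0.1264, 0.0713]
tool_rot: [0.039, 1.567, -0.037]
ft_force: [0.9, -0.2, 0.3]
grip_width: 0.998
```

```bash
python3 go.py 0.532 -0.1325 0.010 -0.057
```

```text
t 3.95 pos [ 0.5364 -0.1264  0.0713] yaw -0.048 F [ 0.9 -0.2  0.3]
lin(full units) [ 2.45 -0.26 -0.17] rot [ 0.006  0.002 -0.001]
```

Emit:
play_rows([
  {"claw": 0,"linear": [0.5,-0.2,-0.17],"rotation": [0.006,0.002,-0.001]},
  {"claw": 0,"linear": [0.6,0,0],"rotation": [0,0,0]},
  {"claw": 0,"linear": [0.6,0,0],"rotation": [0,0,0]},
  {"claw": 0,"linear": [0.3,0,0],"rotation": [0,0,0]},
  {"claw": 0,"linear": [0,0,0],"rotation": [0,0,0]},
  {"claw": 0,"linear": [0,0,0],"rotation": [0,0,0]},
])

```text
time: 4.45
position: [0.5352, -0.1332, 0.0227]
tool_rot: [0.047, 1.561, -0.048]
ft_force: [-0.7, -1.1, -0.0]
grip_width: 1.003
```

```bash
python3 go.py 0.532 -0.1325 0.012 -0.057
```

```text
t 4.45 pos [ 0.5352 -0.1332  0.0227] yaw -0.06 F [-0.7 -1.1 -0. ]
lin(full units) [ 0.43  0.02 -0.13] rot [-0.002  0.006  0.   ]
```

Now the last bit down, then close gently at 12 N.

Emit:
play_rows([
  {"claw": 0,"linear": [0.4,0,-0.1],"rotation": [-0.002,0.005,0]},
  {"claw": 0,"linear": [0,0,0],"rotation": [0,0,0]},
  {"claw": 1,"linear": [0,0,0],"rotation": [0,0,0]},
  {"claw": 1,"linear": [0,0,0],"rotation": [0,0,0]},
  {"claw": 1,"linear": [0,0,0],"rotation": [0,0,0]},
  {"claw": 1,"linear": [0,0,0],"rotation": [0,0,0]},
  {"claw": 1,"linear": [0,0,0],"rotation": [0,0,0]},
  {"claw": 1,"linear": [0,0,0],"rotation": [0,0,0]},
], newtons=12)

```text
time: 5.12
position: [0.5334, -0.1337, 0.0136]
tool_rot: [0.044, 1.567, -0.045]
ft_force: [0.2, -0.3, -2.0]
grip_width: 0.804
```

```bash
python3 go.py 0.532 -0.01 nan -0.08; python3 -c "
from h import *
print(get_state()['grip_width']*87)"
```

```text
t 5.12 pos [ 0.5334 -0.1337  0.0136] yaw -0.057 F [ 0.2 -0.3 -2. ]
lin(full units) [-0.    4.94 -0.34] rot [0.015 0.002 0.   ]
69.94194134632964
```

Gripped at 69.9 mm, matching the 70 mm tray width. I slide it first +y, clear of the wrench, then diagonally towards bay2.

Emit:
play_rows([
  {"claw": 1,"linear": [0,0.3,0],"rotation": [0.004,0,0]},
  {"claw": 1,"linear": [0,0.5,0],"rotation": [0.004,0,0]},
  {"claw": 1,"linear": [0,0.5,0],"rotation": [0.004,0,0]},
  {"claw": 1,"linear": [0,0.5,0.3],"rotation": [0.002,0,0]},
  {"claw": 1,"linear": [0,0.4,0.4],"rotation": [0,0,0]},
  {"claw": 1,"linear": [0,0.2,0.2],"rotation": [0,0,0]},
  {"claw": 1,"linear": [0,0,0],"rotation": [0,0,0]},
  {"claw": 1,"linear": [0,0,0],"rotation": [0,0,0]},
])

```text
time: 5.78
position: [0.56, -0.0751, 0.0135]
tool_rot: [0.063, 1.569, -0.07]
ft_force: [-3.9, -1.7, 2.3]
grip_width: 0.803
```

```bash
python3 go.py 0.6497 -0.012 0.0136 -0.08
```

```text
t 5.78 pos [ 0.56   -0.0751  0.0135] yaw -0.084 F [-3.9 -1.7  2.3]
lin(full units) [-0.01  2.82  3.36] rot [-0.003  0.001  0.003]
```

Emit:
play_rows([
  {"claw": 1,"linear": [0,0.4,0.3],"rotation": [-0.002,0,0.002]},
  {"claw": 1,"linear": [0,0.5,0.5],"rotation": [0,0,0]},
  {"claw": 1,"linear": [0,0.5,0.5],"rotation": [0,0,0]},
  {"claw": 1,"linear": [0,0.5,0.5],"rotation": [0,0,0]},
  {"claw": 1,"linear": [0,0.4,0.5],"rotation": [0,0,0]},
  {"claw": 1,"linear": [0,0.2,0.5],"rotation": [0,0,0]},
  {"claw": 1,"linear": [0,0.1,0.4],"rotation": [0,0,0]},
  {"claw": 1,"linear": [0,0,0.1],"rotation": [0,0,0]},
  {"claw": 1,"linear": [0,0,0],"rotation": [0,0,0]},
])

```text
time: 6.53
position: [0.6425, -0.027, 0.0139]
tool_rot: [0.069, 1.585, -0.079]
ft_force: [-3.0, 0.2, 3.2]
grip_width: 0.804
```

```bash
python3 go.py 0.6497 -0.012 0.0136 -0.08
```

```text
t 6.53 pos [ 0.6425 -0.027   0.0139] yaw -0.094 F [-3.   0.2  3.2]
lin(full units) [0.01 0.62 0.23] rot [-0.009 -0.01   0.005]
```

Emit:
play_rows([
  {"claw": 1,"linear": [0,0.4,0.3],"rotation": [-0.007,-0.008,0.004]},
  {"claw": 1,"linear": [0,0.1,0.1],"rotation": [0,0,0]},
  {"claw": 1,"linear": [0,0,0],"rotation": [0,0,0]},
])

```text
time: 6.78
position: [0.6522, -0.0182, 0.0136]
tool_rot: [0.065, 1.574, -0.07]
ft_force: [-0.5, -0.2, 0.9]
grip_width: 0.808
```

```bash
python3 go.py 0.6497 -0.012 0.0136 -0.08; python3 - <<'E'
from h import *
p,r=pose();im=get_image('wrist')
c=calibration('wrist');H=c['hand_eye']
def w(P):
    t=r.inv().apply(P-p);q=(t-H[:3,3])@H[:3,:3]
    th=np.arctan2(np.hypot(q[:,0],q[:,1]),q[:,2]);ph=np.arctan2(q[:,1],q[:,0]);return np.c_[c['cx']+c['fx']*th*np.cos(ph),c['cy']+c['fy']*th*np.sin(ph)]
Rz=R.from_euler('z',-.08).as_matrix();F=np.array([.5633,.1154,.004])
B=np.array([[s*.042+.096,0,z] for s in(-1,1) for z in(0,.066)]+[[.15,0,.066],[.15,.075,.066],[-.15,0,.066]])@Rz.T+F
yw=np.arctan2(r.as_matrix()[1,2],r.as_matrix()[0,2]);Rt=R.from_euler('z',yw).as_matrix()
N=np.array([[.035,.0962,.044],[-.035,.0962,.044]])@Rt.T+[p[0],p[1],0]
for P,col in((B,(0,0,255)),(N,(0,255,0))):
    for u in w(P): cv2.drawMarker(im,tuple(int(v) for v in u.round()),col,cv2.MARKER_CROSS,12,1)
cv2.imwrite('pics/w2.png',im)
E
```

```text
t 6.78 pos [ 0.6522 -0.0182  0.0136] yaw -0.086 F [-0.5 -0.2  0.9]
lin(full units) [-0.    0.24 -0.12] rot [-0.004 -0.003  0.002]
```

View pics/w2.png

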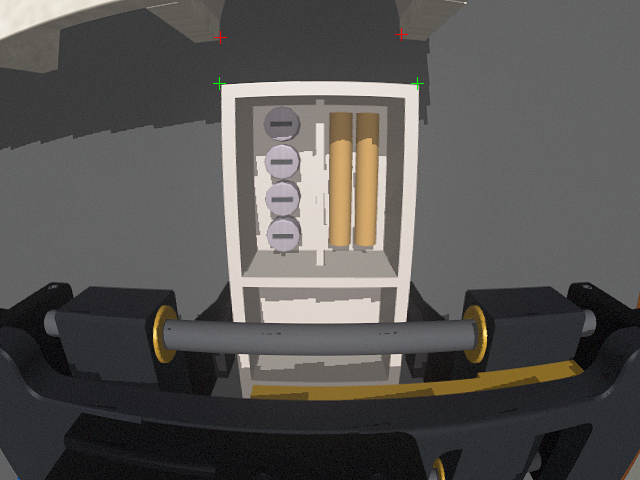

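The wrist view shows bay2's mouth posts at (220, 40) and (400, 38), right on my predicted points, and the tray lined up with it. I enter gently.

Emit:
play_rows([
  {"claw": 1,"linear": [0,0.2,-0.1],"rotation": [0.004,0,0]},
  {"claw": 1,"linear": [0,0.4,0],"rotation": [0,0,0]},
  {"claw": 1,"linear": [0,0.4,0],"rotation": [0,0,0]},
  {"claw": 1,"linear": [0,0.4,0],"rotation": [0,0,0]},
  {"claw": 1,"linear": [0,0.3,0],"rotation": [0,0,0]},
  {"claw": 1,"linear": [0,0.1,0],"rotation": [0,0,0]},
  {"claw": 1,"linear": [0,0,0],"rotation": [0,0,0]},
])

```text
time: 7.42
position: [0.6538, 0.0278, 0.0135]
tool_rot: [0.071, 1.572, -0.081]
ft_force: [-1.8, -1.9, -0.4]
grip_width: 0.801
```

```bash
python3 go.py 0.6565 0.0766 0.0136 -0.08
```

```text
t 7.42 pos [0.6538 0.0278 0.0135] yaw -0.097 F [-1.8 -1.9 -0.4]
lin(full units) [-0.02  1.95 -0.08] rot [-0.011 -0.001  0.004]
```

Emit:
play_rows([
  {"claw": 1,"linear": [0,0.1,-0.05],"rotation": [-0.01,0,0.003]},
  {"claw": 1,"linear": [0,0.2,0],"rotation": [0,0,0]},
  {"claw": 1,"linear": [0,0.2,0],"rotation": [0,0,0]},
  {"claw": 1,"linear": [0,0.2,0],"rotation": [0,0,0]},
  {"claw": 1,"linear": [0,0.2,0],"rotation": [0,0,0]},
  {"claw": 1,"linear": [0,0,0],"rotation": [0,0,0]},
])

```text
time: 7.92
position: [0.6546, 0.0512, 0.0135]
tool_rot: [0.061, 1.572, -0.065]
ft_force: [0.2, 0.1, -1.7]
grip_width: 0.804
```

```bash
python3 go.py 0.6565 0.0766 0.0136 -0.08
```

```text
t 7.92 pos [0.6546 0.0512 0.0135] yaw -0.08 F [ 0.2  0.1 -1.7]
lin(full units) [-0.01  1.02 -0.  ] rot [ 0.    -0.001  0.002]
```

The nose is about 40 mm in, past the 28 mm stop, with no resistance. I carry on slowly to the back.

Emit:
play_rows([
  {"claw": 1,"linear": [0,0.2,0],"rotation": [0,0,0]},
  {"claw": 1,"linear": [0,0.2,0],"rotation": [0,0,0]},
  {"claw": 1,"linear": [0,0.2,0],"rotation": [0,0,0]},
  {"claw": 1,"linear": [0,0.1,0],"rotation": [0,0,0]},
  {"claw": 1,"linear": [0,0.1,0],"rotation": [0,0,0]},
])

```text
time: 8.33
position: [0.6563, 0.072, 0.0135]
tool_rot: [0.061, 1.572, -0.066]
ft_force: [-0.4, -3.9, 0.5]
grip_width: 0.803
```

```bash
python3 go.py 0.6565 0.0766 0.0136 -0.08
```

```text
t 8.33 pos [0.6563 0.072  0.0135] yaw -0.081 F [-0.4 -3.9  0.5]
lin(full units) [-0.    0.18 -0.01] rot [-0.001 -0.001  0.002]
```

Emit:
play_rows([
  {"claw": 1,"linear": [0,0.12,0],"rotation": [0,0,0]},
  {"claw": 1,"linear": [0,0.12,0],"rotation": [0,0,0]},
])

```text
time: 8.5
position: [0.6565, 0.0755, 0.0135]
tool_rot: [0.058, 1.572, -0.07]
ft_force: [-2.5, -11.5, 2.6]
grip_width: 0.804
```

Emit:
play_rows([
  {"claw": 1,"linear": [0,0.12,0],"rotation": [0,0,0]},
  {"claw": 1,"linear": [0,0.12,0],"rotation": [0,0,0]},
])

```text
time: 8.67
position: [0.6564, 0.0755, 0.0135]
tool_rot: [0.054, 1.574, -0.078]
ft_force: [-1.8, -6.4, 1.3]
grip_width: 0.804
```

Emit:
play_rows([
  {"claw": 1,"linear": [0,0.3,0],"rotation": [0,0,0.004]},
  {"claw": 1,"linear": [0,0.3,0],"rotation": [0,0,0]},
])

```text
time: 8.83
position: [0.6561, 0.0762, 0.0134]
tool_rot: [0.05, 1.577, -0.091]
ft_force: [-2.8, -13.6, 3.0]
grip_width: 0.801
```

```bash
python3 go.py 0.6565 0.0766 0.0136 -0.08
```

```text
t 8.83 pos [0.6561 0.0762 0.0134] yaw -0.09 F [ -2.8 -13.6   3. ]
lin(full units) [-0.01  0.02  0.01] rot [-0.006 -0.004  0.017]
```

Firm stop at 0.076 against 0.0766 expected, at about 14 N. Now relax, open and rise straight up.

Emit:
play_rows([
  {"claw": 1,"linear": [0,0,0],"rotation": [0,0,0]},
  {"claw": 0,"linear": [0,0,0],"rotation": [0,0,0]},
  {"claw": 0,"linear": [0,0,0],"rotation": [0,0,0]},
  {"claw": 0,"linear": [0,0,0],"rotation": [0,0,0]},
  {"claw": 0,"linear": [0,0,0],"rotation": [0,0,0]},
])

```text
time: 9.25
position: [0.656, 0.0805, 0.0134]
tool_rot: [0.053, 1.578, -0.086]
ft_force: [0.7, 0.4, 0.3]
grip_width: 0.977
```

Emit:
play_rows([
  {"claw": 0,"linear": [-0.4,0,0],"rotation": [0,0,0]},
  {"claw": 0,"linear": [-0.6,0,0],"rotation": [0,0,0]},
  {"claw": 0,"linear": [-0.8,0,0],"rotation": [0,0,0]},
  {"claw": 0,"linear": [-0.8,0,0],"rotation": [0,0,0]},
  {"claw": 0,"linear": [-0.8,-0.4,0],"rotation": [0,0,0]},
  {"claw": 0,"linear": [-0.8,-0.6,0],"rotation": [0,0,0]},
  {"claw": 0,"linear": [-0.6,-0.6,0],"rotation": [0,0,0]},
  {"claw": 0,"linear": [0,-0.4,0],"rotation": [0,0,0]},
  {"claw": 0,"linear": [0,0,0],"rotation": [0,0,0]},
  {"claw": 0,"linear": [0,0,0],"rotation": [0,0,0]},
])

```text
time: 10.08
position: [0.6527, 0.0397, 0.1445]
tool_rot: [0.051, 1.576, -0.074]
ft_force: [-0.0, 0.7, -0.3]
grip_width: 1.003
```

```bash
python3 go.py 0.6565 0.0766 0.0136 -0.08;python3 - <<'E'
from h import *
p,r=pose();im=get_image('wrist')
c=calibration('wrist');H=c['hand_eye']
def w(P):
    t=r.inv().apply(P-p);q=(t-H[:3,3])@H[:3,:3]
    th=np.arctan2(np.hypot(q[:,0],q[:,1]),q[:,2]);ph=np.arctan2(q[:,1],q[:,0]);return np.c_[c['cx']+c['fx']*th*np.cos(ph),c['cy']+c['fy']*th*np.sin(ph)]
Rz=R.from_euler('z',-.08).as_matrix();F=np.array([.5633,.1154,.004])
N=np.array([[.131,-.085,.04],[.061,-.085,.04],[.054,0,.066],[.138,0,.066]])@Rz.T+F  # expected home: rear corners; front-face top at mouth
print(w(N).round(1).tolist())
for u in w(N): cv2.drawMarker(im,tuple(int(v) for v in u.round()),(0,0,255),cv2.MARKER_CROSS,12,1)
S=get_image('scene');T=get_image('top');cv2.imwrite('pics/top1.png',T)
cv2.imwrite('pics/w3.png',np.hstack([cv2.resize(im,(400,300)),cv2.resize(S,(400,300))]))
cv2.imwrite('pics/w3.png',np.vstack([np.hstack([cv2.resize(x,(400,300)) for x in(im,S)]),np.hstack([cv2.resize(x,(400,300)) for x in(T,cv2.resize(S[140:290,260:500],(400,300)))])]))
E
```

```text
t 10.08 pos [0.6527 0.0397 0.1445] yaw -0.079 F [-0.   0.7 -0.3]
lin(full units) [5.21 1.56 0.07] rot [ 0.    -0.004  0.009]
[[367.3, 263.0], [274.1, 262.6], [254.7, 149.3], [387.3, 149.8]]
```

View pics/w3.png

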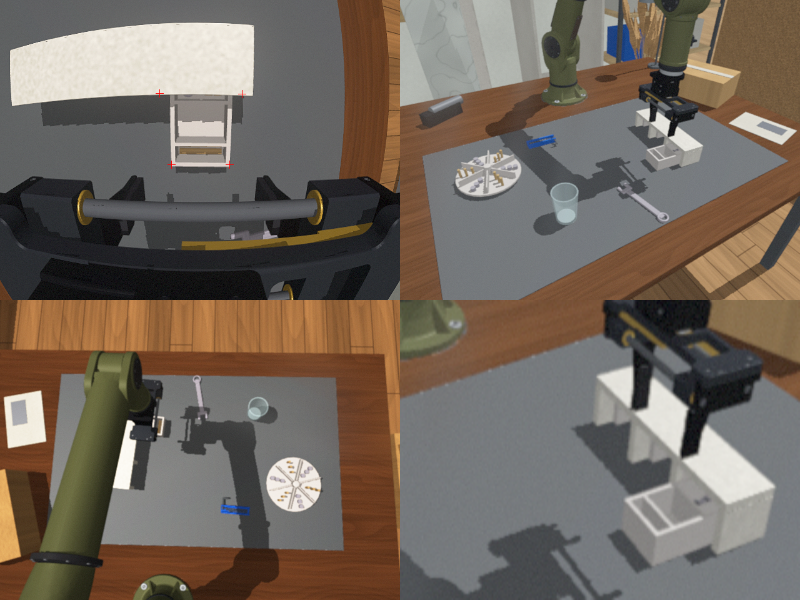

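The tray sits in bay2 with its rear corners on the predicted home points ((367, 263) and (274, 263) in the wrist image). The bystanders look unmoved. One numeric check of the remaining gap, and of the bystanders against the first picture.

```bash
python3 - <<'E'
from h import *
p,r=pose();im=get_image('wrist');c=calibration('wrist');H=c['hand_eye']
def back(u,z):
    d=np.array([u[0]-c['cx'],u[1]-c['cy']]);th=np.hypot(*d)/c['fx'];d/=np.hypot(*d)
    v=r.apply(H[:3,:3]@np.array([np.sin(th)*d[0],np.sin(th)*d[1],np.cos(th)]));o=p+r.apply(H[:3,3]);return o+v*(z-o[2])/v[2]
g=cv2.GaussianBlur(cv2.cvtColor(im,cv2.COLOR_BGR2GRAY),(3,3),0).astype(float)
n=np.array([.0799,.9968]);F=np.array([.5633,.1154])
for u in(290,305,320,335,350):
    col=g[:,u];e=np.diff(col);a=250+np.argmin(e[250:275])+.5   # tray rear rim: white to mat
    b=135+np.argmin(e[135:165])+.5                             # rack top front edge
    A=back((u,a),.044)[:2];B=back((u,b),.070)[:2]
    print(u,a,b,'rear->face mm',((B-A)@n*1000).round(1),'rear->home face mm',((F-A)@n*1000).round(1))
a,b=cv2.imread('pics/top0.png'),cv2.imread('pics/top1.png')
for nme,(x0,y0,x1,y1) in dict(cup=(390,150,435,200),turntable=(420,245,520,345),hex=(350,312,408,350),wrench=(305,118,335,195)).items():
    A,B=[cv2.cvtColor(i[y0:y1,x0:x1],cv2.COLOR_BGR2GRAY).astype(np.float32) for i in(a,b)]
    print(nme,cv2.phaseCorrelate(A,B))
E
```

```text
290 267.5 151.5 rear->face mm 86.6 rear->home face mm 87.8
305 267.5 151.5 rear->face mm 86.4 rear->home face mm 87.7
320 267.5 151.5 rear->face mm 86.4 rear->home face mm 87.6
335 267.5 151.5 rear->face mm 86.4 rear->home face mm 87.5
350 267.5 151.5 rear->face mm 86.4 rear->home face mm 87.4
cup ((0.5106140383134061, -0.04538305117416286), 0.9281337471008301)
turntable ((-0.05838507145976024, -0.020854965345122878), 0.8849278999328614)
hex ((-0.7217250855823067, 0.16993605227906983), 0.41428789258003235)
wrench ((0.1292910328622554, 0.06882064130358856), 0.7102778613567352)
```

The rear protrudes 86.5 mm by this measure against 85. That is within calibration error, but I confirm by feel with a gentle push on the well's front wall, fingers shut.

Emit:
play_rows([
  {"claw": 1,"linear": [0,0.5,0],"rotation": [0,-0.003,0.008]},
  {"claw": 1,"linear": [0,0.5,0],"rotation": [0,0,0]},
  {"claw": 1,"linear": [0,0.2,0],"rotation": [0,0,0]},
  {"claw": 1,"linear": [0,0,0],"rotation": [0,0,0]},
  {"claw": 1,"linear": [0.6,0,0],"rotation": [0,0,0]},
  {"claw": 1,"linear": [0.6,0,0],"rotation": [0,0,0]},
  {"claw": 1,"linear": [0.4,0,0],"rotation": [0,0,0]},
  {"claw": 1,"linear": [0,0,0],"rotation": [0,0,0]},
  {"claw": 1,"linear": [0,0,0],"rotation": [0,0,0]},
])

```text
time: 11.03
position: [0.6526, 0.0817, 0.0975]
tool_rot: [0.053, 1.579, -0.054]
ft_force: [1.0, -0.7, -0.6]
grip_width: 0.399
```

```bash
python3 go.py 0.6563 0.0735 0.028 -0.08; python3 -c "
from h import *
print(get_state()['grip_width'])"
```

```text
t 11.03 pos [0.6526 0.0817 0.0975] yaw -0.068 F [ 1.  -0.7 -0.6]
lin(full units) [ 2.78 -0.31  0.2 ] rot [ 0.008 -0.005  0.   ]
0.399421287377894
```

Emit:
play_rows([
  {"claw": 1,"linear": [0,-0.3,0.15],"rotation": [0.007,-0.004,0]},
  {"claw": 1,"linear": [0,0,0],"rotation": [0,0,0]},
  {"claw": 1,"linear": [0,0,0],"rotation": [0,0,0]},
  {"claw": 1,"linear": [0,0,0],"rotation": [0,0,0]},
  {"claw": 1,"linear": [0,0,0],"rotation": [0,0,0]},
  {"claw": 1,"linear": [0,0,0],"rotation": [0,0,0]},
])

```text
time: 11.53
position: [0.6579, 0.072, 0.1005]
tool_rot: [0.064, 1.567, -0.064]
ft_force: [0.1, -0.7, -0.0]
grip_width: 0.02
```

```bash
python3 go.py 0.6563 0.0735 0.028 -0.08; python3 -c "
from h import *
print(get_state()['grip_width'])"
```

```text
t 11.53 pos [0.6579 0.072  0.1005] yaw -0.082 F [ 0.1 -0.7 -0. ]
lin(full units) [ 2.9   0.06 -0.08] rot [-0.001  0.002  0.   ]
0.01957421085701368
```

Emit:
play_rows([
  {"claw": 1,"linear": [0.5,0,-0.05],"rotation": [0,0.002,0]},
  {"claw": 1,"linear": [0.6,0,0],"rotation": [0,0,0]},
  {"claw": 1,"linear": [0.6,0,0],"rotation": [0,0,0]},
  {"claw": 1,"linear": [0.4,0,0],"rotation": [0,0,0]},
  {"claw": 1,"linear": [0.2,0,0],"rotation": [0,0,0]},
  {"claw": 1,"linear": [0,0,0],"rotation": [0,0,0]},
  {"claw": 1,"linear": [0,0,0],"rotation": [0,0,0]},
])

```text
time: 12.12
position: [0.6565, 0.0727, 0.0385]
tool_rot: [0.064, 1.57, -0.063]
ft_force: [0.6, -0.3, 0.7]
grip_width: 0.006
```

```bash
python3 go.py 0.6563 0.0735 0.028 -0.08
```

```text
t 12.12 pos [0.6565 0.0727 0.0385] yaw -0.081 F [ 0.6 -0.3  0.7]
lin(full units) [ 0.42  0.03 -0.01] rot [-0.001 -0.    -0.   ]
```

Emit:
play_rows([
  {"claw": 1,"linear": [0.4,0,0],"rotation": [0,0,0]},
  {"claw": 1,"linear": [0.1,0,0],"rotation": [0,0,0]},
  {"claw": 1,"linear": [0,0.15,0],"rotation": [0,0,0]},
  {"claw": 1,"linear": [0,0.15,0],"rotation": [0,0,0]},
  {"claw": 1,"linear": [0,0.12,0],"rotation": [0,0,0]},
  {"claw": 1,"linear": [0,0.1,0],"rotation": [0,0,0]},
])

```text
time: 12.62
position: [0.6589, 0.0851, 0.0266]
tool_rot: [0.064, 1.568, -0.065]
ft_force: [-1.0, -6.8, -0.4]
grip_width: 0.005
```

Emit:
play_rows([
  {"claw": 1,"linear": [0,0.12,0],"rotation": [0,0,0]},
  {"claw": 1,"linear": [0,0.12,0],"rotation": [0,0,0]},
])

```text
time: 12.78
position: [0.6588, 0.0851, 0.0267]
tool_rot: [0.059, 1.569, -0.074]
ft_force: [-1.1, -4.8, 0.9]
grip_width: 0.003
```

Emit:
play_rows([
  {"claw": 1,"linear": [0,0.3,0],"rotation": [0,0,0]},
  {"claw": 1,"linear": [0,0.3,0],"rotation": [0,0,0]},
  {"claw": 1,"linear": [0,0.3,0],"rotation": [0,0,0]},
])

```text
time: 13.03
position: [0.6586, 0.0849, 0.0269]
tool_rot: [0.047, 1.574, -0.104]
ft_force: [-4.0, -11.2, 2.1]
grip_width: 0.005
```

Emit:
play_rows([
  {"claw": 1,"linear": [0,0.5,0],"rotation": [0,0,0]},
  {"claw": 1,"linear": [0,0.5,0],"rotation": [0,0,0]},
])

```text
time: 13.2
position: [0.6584, 0.0846, 0.0271]
tool_rot: [0.034, 1.581, -0.139]
ft_force: [-6.6, -18.0, 7.7]
grip_width: 0.009
```

It stands rigidly at 18 N with no further travel, so the tray is home. I back off the wall, then rise.

Emit:
play_rows([
  {"claw": 1,"linear": [0,-0.3,0],"rotation": [0,0,0]},
  {"claw": 1,"linear": [0,-0.2,0],"rotation": [0,0,0]},
  {"claw": 1,"linear": [0,0,0],"rotation": [0,0,0]},
])

```text
time: 13.45
position: [0.6574, 0.068, 0.029]
tool_rot: [0.034, 1.58, -0.144]
ft_force: [0.0, 0.2, 0.1]
grip_width: 0.007
```

```bash
python3 go.py 0.6563 0.0735 0.15 -0.08
```

```text
t 13.45 pos [0.6574 0.068  0.029 ] yaw -0.114 F [0.  0.2 0.1]
lin(full units) [-4.84 -0.13 -0.11] rot [-0.021 -0.006  0.045]
```

Emit:
play_rows([
  {"claw": 1,"linear": [-0.5,0,0],"rotation": [-0.01,0,0.02]},
  {"claw": 1,"linear": [-0.7,0,0],"rotation": [-0.01,0,0.02]},
  {"claw": 1,"linear": [-0.8,0,0],"rotation": [0,0,0]},
  {"claw": 1,"linear": [-0.8,0,0],"rotation": [0,0,0]},
  {"claw": 1,"linear": [-0.8,0,0],"rotation": [0,0,0]},
  {"claw": 1,"linear": [-0.8,-0.5,0],"rotation": [0,0,0]},
  {"claw": 1,"linear": [-0.4,-0.5,0],"rotation": [0,0,0]},
  {"claw": 1,"linear": [0,0,0],"rotation": [0,0,0]},
  {"claw": 1,"linear": [0,0,0],"rotation": [0,0,0]},
])

```text
time: 14.2
position: [0.6574, 0.0584, 0.1541]
tool_rot: [0.063, 1.576, -0.044]
ft_force: [0.4, 0.5, -0.7]
grip_width: 0.005
```

```bash
python3 go.py 0.6563 0.0735 0.15 -0.08; python3 - <<'E'
from h import *
im=get_image('wrist');S=get_image('scene')
cv2.imwrite('pics/f.png',np.hstack([cv2.resize(im,(400,300)),cv2.resize(S,(400,300))]))
E
```

```text
t 14.2 pos [0.6574 0.0584 0.1541] yaw -0.068 F [ 0.4  0.5 -0.7]
lin(full units) [ 0.17  0.6  -0.08] rot [ 0.007 -0.004 -0.008]
```

View pics/f.png

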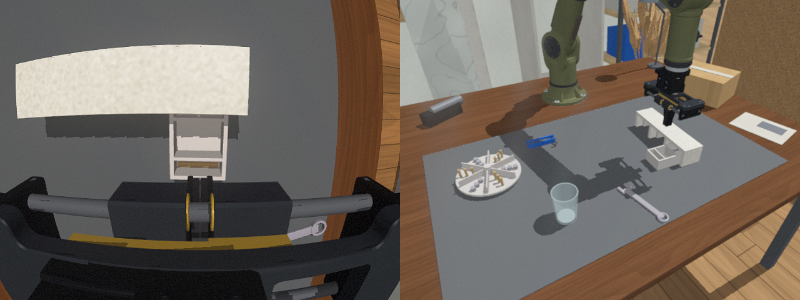

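The tray sits square in bay2 (tile pixels (168–228, 113–180)), the gripper is clear above it, and the bystanders are in place. I hand in.

```bash
python3 -c "
from bench import close_job
print(close_job())"
```

```text
the job is handed in; nothing more can be done
None
```

The tray is fully home in bay2, the bay farthest from the robot, cam lock end first. I handed the job in after about 14 s of robot time, with the gripper raised clear of everything.

- **Finding the bay:** the scene picture showed square runner ends in the two nearer bays and a smooth wall in the far one, so I tried bay2 first. The tray went past the 28 mm stop with almost no resistance, so no other bay was tried.
- **Moving it:** I pinched the tray at 12 N across its width and slid it on the mat. It came to a firm stop within 1 mm of the computed home position, at about 14 N.
- **Check by feel:** with the fingers shut I pushed the well's front wall. It held rigid up to 18 N with no further travel.
- **Checks that disagreed:** before that push, the wrist camera measured 86.5 mm of the tray sticking out, against 85 mm. In the push, the fingers met the wall about 2 mm short of where I expected. I put both down to calibration error and the unknown finger width, because the tray would not move further. I did not measure the rear again afterwards.
- **Bystanders:** compared with the first picture, the turntable and wrench showed shifts of 0.15 px or less and the cup 0.5 px. The hex key set read 0.7 px, but that match was weak, possibly from the arm's shadow. The arm never went near it, and it looks unmoved in the last picture.

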